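Second drip tray on the drain hook

TASK

A rectangular steel drip tray already hangs on the hook arm of the drain stand. Pick up the other rectangular tray, which stands on the bench, and hang it from the same arm by the opening under its handle, between the hanging tray and the upturned tip; lower it until the arm carries it before letting go, rather than dropping it. Leave the first tray hanging where it is, and do not disturb the round pail.

Things in the scene. Friction and masses are not known exactly. Their poses are not given: they have to be found in the camera images.
- tray: Standing tray to hang: steel, 50 (x) x 100 (y) x 30 mm high, 0.3 kg. A stiff flat strap from its short ends, 16 mm wide, forms a gabled handle (sides fall 28 deg) whose opening looks along x, 97 mm wide, 80 mm high at mid. Origin: strap underside at the ridge; tray underside 110 mm, rim 80 mm below it; black 18 x 18 mm grip 6 to 52 mm above it. z up; a half turn changes nothing.
- hung_tray: Twin of the tray on the bench (same size, strap, grip and axes), loose, already hanging on the inner half of the stand's arm, its ridge 45 to 60 mm out from the post, so it covers up to 85 mm.
- drain_stand: Fixed dark steel stand: foot 110 mm across, post 18 mm thick, 190 mm high, one level round arm, 12 mm thick, along own +x, axis 170 mm above the bench. Straight to 184 mm from the post axis, then an upturned tip, ending 200 mm out, its top 194 mm high. A hung tray has its x along the arm, its origin 6.8 mm above the arm axis. Origin: post axis at bench level; z up.
- pail: Bystander: round steel pail 84 mm across and 45 mm high with the same kind of strap and black grip, 130 mm high in all, standing on the bench. Origin: underside of the strap at the ridge, 78 mm above its underside; z up.
Not all that is in view belongs to the job. What is shaped like the tray but blue is not meant.

How it is judged:
By the outcome, as a careful person would: the job done as asked, in the order asked, and still so for the second after the job is handed in, with the robot touching nothing.
It also fails if it takes over 45 s, if anything falls off the work surface, if the arm or the gripper's body presses on something with over 40 N, if the wrist force passes 120 N, or if a joint passes its speed limit or range.

ROBOT

A 6-joint arm with a two-finger parallel gripper is mounted at the origin on the work surface. World frame = base frame: x ahead of the robot, y to its left, z up, the work surface at z = 0. Lengths are in m, angles in degrees, forces in N, time in s.
With the tool pointing down it reaches from about 0.375 to 0.9 m from the base axis. Payload 3.1 kg.
Tool frame: the origin (TCP) lies on the centre line of the jaws, within the pads' length; the fingertips stand 17 mm ahead of it and the grasp point (between the pads) lies 2 mm behind it; z points along the fingers, y is the line along which they close (so a half turn about z gives the same grasp; the last joint's range is limited). The gripper opens to 87 mm and grips with 3 to 60 N. Pads are 19 mm wide; open, the fingers measure 117 mm over their backs; the gripper's body (75 mm by 190 mm) begins 51 mm behind the grasp point.
Start: joints at [60.189, 30.224, 82.088, -0, 67.689, -10.227], TCP at [0.209, 0.589, 0.24] pointing down, gripper open.
Joint ranges: [-176.69, 176.69], [-43.24, 126.21], [12.49, 139.97], [-82, 262], [0, 151.66], [-163.58, 163.58]. Speed limits (degrees/s): [159.86, 159.86, 180, 180, 180, 180].

INTERFACE

Orientations are given as a 3x3 rotation matrix whose columns are the frame's x, y, z axes.
In Python, from rig import bot, imaging, finder gives the robot as it stands. The module is installed in compiled form; this text tells all that it offers.
- The arm moves only by the tool play_rows, never from a script. Its argument "motion" is a list that holds one entry, the list of rows, each a list of 6 numbers: the shift along the tool's x, y, z in shares of 1 m (1.0 is 1 m), then the turn, a rotation vector about the tool's x, y, z in parts of the range, where 1.0 means 180 degrees. In form: [[[dx, dy, dz, wx, wy, wz], ...]]. A call has 1 to 8 rows; each row is the pose to reach, as a shift and turn from the pose commanded when the call began, along the tool's axes at that moment; what a row does not reach only later rows make up. A row lasts 1/12 s, in which the tool goes at most 41.7 mm and 7.16 degrees, less where a joint would pass 70% of its speed; a pose out of reach is approached as far as the arm can. Shift and turn numbers lie between -1 and 1, and a call with a number outside is refused. A call with a gripper value outside its range is refused whole. "fingers" is the finger opening in m, from 0 to 0.087, set as the call begins (left out, the last holds). The fingers move at their own pace and stop on an object; the grip force is fixed at half the most. Time passes only in rows, so rows that repeat a pose let the fingers close. It gives the time, the measured TCP pose, the force, the opening and the grip force at its end, in the units of the state.
- bot.read_state(): the state, without advancing time (a new reading comes with each control period).
- imaging.capture(name): name is "side" or "top" or "wrist"; returns a dict with "frame" (420x560x3 uint8, red, green, blue), "camera_matrix" (3x3 intrinsics, pixels), "k1" (the pictures are not rectified: a ray, as slopes to the right and down, at radius r is drawn at 1 + k1 r^2 times it, then the intrinsics apply), "R" (3x3) and "t" (3): a world point X has camera coordinates R X + t. Camera axes: x right, y down, z forward; pixel columns grow to the right and rows downward; lengths in m; the calibration is good to about 2 mm. A picture is of the moment at which its call begins. There is no depth.
- bot.hand_in(): hands the job in; it is judged then, once.
Trained networks look in the newest picture that a camera, given by its name, has taken for a name from the list of things; names that differ only in an ending like _2 or _b are one class to them, and where a whole thing is asked for, a point or a joint stands for the part that bears it (a point fixed in the world has none). Each returns a list of dicts, best first, with "confidence" (0 to 1); they miss things now and then, are a little off and sometimes report something else, mostly with a low value. They report only what shows in the picture. A call takes as long as a camera call. They do not tell look-alikes from the thing itself.
- finder.recognise(camera, name): "at" ([x, y, z] in m, in world coordinates, good to about 4 mm: the middle of the surface that is visible of it).
- finder.outline_of(camera, name): "pixels" (420x560 bool, what is visible of it).
The state is a dict: "time_s": time; "joint_positions": joint angles; "qvel": joint speeds; "tau": joint torques, N m; "position": TCP position; "tcp_rot": TCP orientation; "force": force on the tool from outside, world axes, zero at the start; "moment": the same for the moment, N m; "opening": opening from 0.0 (shut) to 1.0 (fully open); "grasp_force": force on a finger pad.
Only numpy, scipy, OpenCV 4.12 (cv2) and the standard library are available. Lean on these libraries where they do the work, as an engineer would, in place of code of your own. Each camera call takes 0.05 s, during which the arm holds its last target. There are 200 camera calls.

## Working session

There is one attempt and no reset: what is moved stays moved. The work goes in short steps, Python scripts to look and compute and a tool call to move; the robot and the scene stay as the last step left them, time stands still between calls to the robot, and variables do not carry over. Pictures are saved under pics/ and viewed, at most 10 in all, crops included, and the job is handed in when it is done.

Besides the shell and the picture viewer there is one more tool, called after "Request:" as name(argument=value, ...), one argument or row to a line, values as JSON. play_rows: Moves the arm, as the interface text tells. Its arguments: {"type":"object","properties":{"motion":{"type":"array"},"fingers":{"type":"number"}},"required":["motion"]}

```bash
mkdir -p pics; cat > h.py <<'E'
import numpy as np, cv2
from rig import bot, imaging, finder
def cap(c,fn=None):
    d=imaging.capture(c)
    if fn: cv2.imwrite('pics/'+fn,d['frame'][:,:,::-1])
    return d
def proj(d,X):
    X=np.atleast_2d(X); c=X@np.array(d['R']).T+np.array(d['t']); s=c[:,:2]/c[:,2:]
    s=s*(1+d['k1']*(s**2).sum(1,keepdims=True)); K=np.array(d['camera_matrix'])
    return s@K[:2,:2].T+K[:2,2]
def ray(d,uv):
    K=np.array(d['camera_matrix']); q=(np.array(uv,float)-K[:2,2])/[K[0,0],K[1,1]]; s=q.copy()
    for _ in range(20): s=q/(1+d['k1']*(s@s))
    R=np.array(d['R']); return -R.T@np.array(d['t']), R.T@np.array([s[0],s[1],1])
def atz(d,uv,z):
    o,v=ray(d,uv); return o+v*(z-o[2])/v[2]
E
python3 - <<'E'
from h import *
a=cap('side','s1.png');b=cap('top','t1.png');w=cap('wrist')
for c in('side','top','wrist'):
  for n in('tray','hung_tray','drain_stand','pail'):
    print(c,n,[(np.round(r['at'],3).tolist(),round(r['confidence'],2)) for r in finder.recognise(c,n)[:5]])
for d in(a,b): print(np.round(-np.array(d['R']).T@d['t'],3),np.round(d['camera_matrix'],0).tolist(),d['k1'])
cv2.imwrite('pics/j1.png',np.hstack([cv2.resize(x['frame'],(400,300)) for x in (w,w)])[:,:400,::-1])
E
```

```text
side tray [([0.738, -0.208, 0.028], 0.72), ([0.774, -0.364, 0.025], 0.57), ([0.63, -0.108, 0.025], 0.55)]
side hung_tray [([0.574, 0.249, 0.092], 0.69), ([0.432, -0.116, 0.027], 0.45)]
side drain_stand [([0.576, 0.267, 0.012], 0.83)]
side pail [([0.435, -0.112, 0.029], 0.69)]
top tray [([0.768, -0.35, 0.021], 0.83), ([0.728, -0.205, 0.031], 0.74), ([0.633, -0.105, 0.027], 0.56)]
top hung_tray [([0.574, 0.253, 0.097], 0.61)]
top drain_stand [([0.567, 0.301, 0.114], 0.7)]
top pail [([0.433, -0.111, 0.021], 0.92)]
wrist tray []
wrist hung_tray []
wrist drain_stand []
wrist pail []
[ 0.482 -0.667  0.737] [[443.0, 0.0, 285.0], [0.0, 443.0, 206.0], [0.0, 0.0, 1.0]] -0.027608090926262253
[ 0.454 -0.025  1.24 ] [[528.0, 0.0, 279.0], [0.0, 528.0, 211.0], [0.0, 0.0, 1.0]] -0.20393128358687435
```

View pics/s1.png

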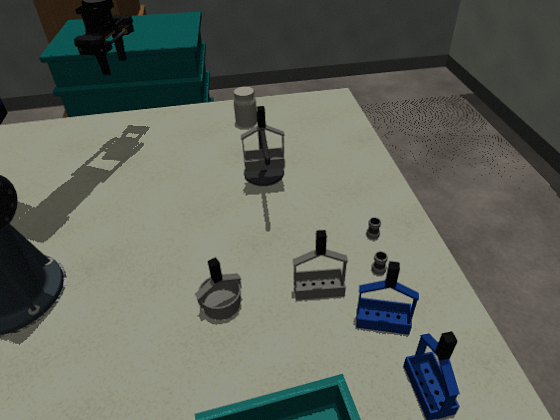

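View pics/t1.png

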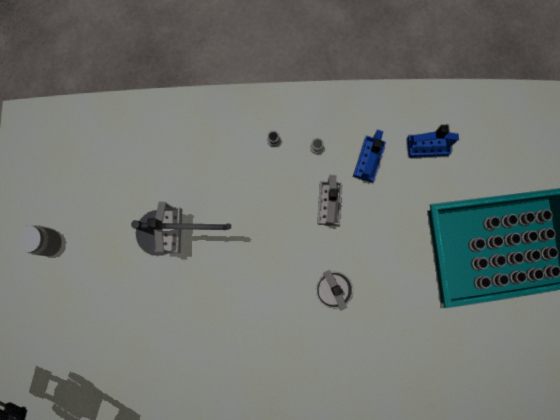

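The side view shows the round pail at (219,295), the grey tray at (320,270), two blue look-alikes, and the stand with the hung tray at (264,160). In the top view, the arm runs from about (137,226) to (228,227) and the grey tray is at (330,203). Next I fit the models to the outlines.

```bash
cat >> h.py <<'E'
from scipy.optimize import minimize
def box(x0,x1,y0,y1,z0,z1): return np.array([[x,y,z] for x in(x0,x1) for y in(y0,y1) for z in(z0,z1)])/1000
def cyl(r,z0,z1): 
    a=np.linspace(0,2*np.pi,32); return np.array([[r*np.cos(t),r*np.sin(t),z] for t in a for z in(z0,z1)])/1000
h=48.5*np.tan(np.radians(28))
TRAY=[box(-25,25,-50,50,-110,-80),box(-9,9,-9,9,6,52),box(-9,9,-4,4,0,6)]
for s in(-1,1):
    TRAY.append(box(-8,8,*sorted((s*48.5,s*50)),-80,-h))
    TRAY.append(np.array([[x,s*y,z+t] for x in(-8,8) for y,z in((0,0),(49,-h)) for t in(0,1.7)])/1000)
STAND=[cyl(55,0,8),cyl(9,0,190),box(0,190,-6,6,164,176),box(186,200,-6,6,166,194)]
def place(p,X): # x,y,z,yaw
    c,s=np.cos(p[3]),np.sin(p[3]); return X@np.array([[c,-s,0],[s,c,0],[0,0,1]]).T+p[:3]
def render(d,parts,p,S=4):
    m=np.zeros((420*S,560*S),np.uint8)
    for P in parts:
        q=cv2.convexHull(((proj(d,place(p,P))+.5)*S*16).astype(np.int32)); cv2.fillConvexPoly(m,q,255,shift=4)
    return cv2.resize(m,(560,420),interpolation=cv2.INTER_AREA)/255.
def fit(views,parts,p0,z,f=lambda v:v):
    def cost(v):
        p=[v[0],v[1],z,np.radians(v[2]*100)]; c=0
        for d,m,ig in views:
            r=render(d,parts,p); c+=(abs(r-m)*~ig).sum()/m.sum()
        return c
    x0=np.array([p0[0],p0[1],p0[2]/100])
    r=minimize(cost,x0,method='Nelder-Mead',options=dict(initial_simplex=x0+np.vstack([np.zeros(3),np.eye(3)*[.012,.012,.08]]),xatol=1e-4,fatol=1e-4))
    return np.round([r.x[0],r.x[1],r.x[2]*100],4),round(r.fun,3)
def mask(c,name,near,d):
    best=min((o for o in finder.outline_of(c,name)),key=lambda o:np.hypot(*(np.argwhere(o['pixels']).mean(0)[::-1]-proj(d,near)[0])))
    return np.array(best['pixels'],bool)
E
python3 - <<'E'
from h import *
D={c:cap(c) for c in('side','top')}
Z=np.zeros((420,560),bool)
def get(n,near): return {c:mask(c,n,near,D[c]) for c in D}
T=get('tray',[.63,-.107,.05]);H=get('hung_tray',[.574,.25,.1]);S=get('drain_stand',[.57,.28,.1])
print({c:(T[c].sum(),H[c].sum(),S[c].sum()) for c in D})
dil=lambda m:cv2.dilate(m.astype(np.uint8),np.ones((3,3)))>0
for cs in(['side','top'],['side'],['top']):
  print(cs,'tray',fit([(D[c],T[c],Z) for c in cs],TRAY,(.63,-.107,-5),.110))
  print('stand',fit([(D[c],S[c],dil(H[c])) for c in cs],STAND,(.572,.30,-90),0))
  print('hung',fit([(D[c],H[c],S[c]) for c in cs],TRAY,(.573,.25,-90),.1768))
v=np.concatenate([np.hstack([D[c]['frame']]) for c in D],1)
o=[]
for c in D:
  f=D[c]['frame'].copy()
  for m,col in((T,(255,0,0)),(H,(0,255,0)),(S,(255,255,0))):
    f[m[c]]=f[m[c]]//2+np.array(col,np.uint8)//2
  o.append(cv2.resize(f[90:310,120:400] if c=='side' else f[110:330,110:390],(400,314)))
cv2.imwrite('pics/m1.png',np.hstack(o)[:,:,::-1])
E
```

```text
{'side': (np.int64(2197), np.int64(1203), np.int64(850)), 'top': (np.int64(1006), np.int64(1233), np.int64(1091))}
['side', 'top'] tray (array([  0.6413,  -0.0882, -10.6174]), np.float64(1.633))
stand (array([  0.5804,   0.3012, -93.0535]), np.float64(0.159))
hung (array([  0.5766,   0.2552, -92.8965]), np.float64(0.195))
['side'] tray (array([ 0.643 , -0.0863, -7.4567]), np.float64(0.679))
stand (array([  0.5793,   0.303 , -93.3609]), np.float64(0.042))
hung (array([  0.5761,   0.2563, -92.9416]), np.float64(0.117))
['top'] tray (array([  0.6371,  -0.1099, -94.756 ]), np.float64(0.043))
stand (array([  0.5809,   0.2994, -93.155 ]), np.float64(0.086))
hung (array([  0.5785,   0.2551, -92.7339]), np.float64(0.055))
```

View pics/m1.png

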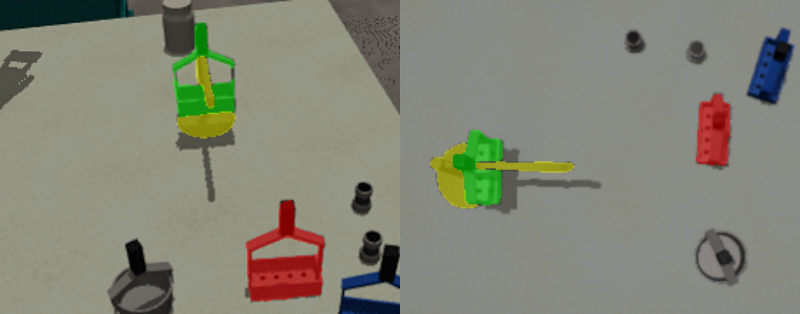

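The outlines match the right objects. My tray yaw seed was wrong because its x axis points along -y. I'll refit from the correct yaw and compute the first move.

```bash
cat >> h.py <<'E'
from scipy.spatial.transform import Rotation as Ro
def go(pos,yaw,st=None):
    """row from the present pose to TCP pos, tool down, tool y along tray y (+-180) for tray yaw in deg"""
    st=st or bot.read_state(); R=np.array(st['tcp_rot']); p=np.array(st['position']); best=None
    for k in(0,180):
        G=Ro.from_euler('z',yaw+k,degrees=True).as_matrix()@np.diag([1,-1,-1.])
        w=Ro.from_matrix(R.T@G).as_rotvec(degrees=True)
        if best is None or np.linalg.norm(w)<np.linalg.norm(best): best=w
    return np.round(R.T@(np.array(pos)-p),4).tolist(),np.round(best,2).tolist()
E
python3 - <<'E'
from h import *
D={c:cap(c) for c in('side','top')}
Z=np.zeros((420,560),bool)
T={c:mask(c,'tray',[.63,-.107,.05],D[c]) for c in D}
for cs in(['side','top'],['side'],['top']):
  v,c=fit([(D[c],T[c],Z) for c in cs],TRAY,(.637,-.108,-95),.110); print(v,c)
  if len(cs)==2: t=v
s=bot.read_state();print(s['position'],np.round(s['tcp_rot'],3).tolist(),s['time_s'])
print(go([t[0],t[1],.30],t[2])); print(go([t[0],t[1],.14],t[2]))
E
```

```text
[  0.636   -0.1093 -95.51  ] 0.137
[  0.6351  -0.1091 -95.8647] 0.075
[  0.6369  -0.1096 -95.3431] 0.045
[0.20944826 0.58883559 0.23954641] [[-0.942, 0.335, 0.0], [0.335, 0.942, -0.0], [-0.0, -0.0, -1.0]] 1.35
([-0.6358, -0.5148, -0.0604], [0.0, 0.0, 75.93])
([-0.6358, -0.5148, 0.0996], [0.0, 0.0, 75.93])
```

The rows are not in the units I measure in: turns go in shares of 180 degrees. I convert before sending: 53 degrees / 180 = 0.2944.

Request:
play_rows(
  motion=[
    [[-0.02,-0.017,-0.03,0,0,0.0333],[-0.05,-0.041,-0.05,0,0,0.0667],[-0.081,-0.066,-0.06,0,0,0.1],[-0.112,-0.091,-0.06,0,0,0.1389],[-0.143,-0.116,-0.06,0,0,0.1778],[-0.174,-0.141,-0.06,0,0,0.2167],[-0.205,-0.166,-0.06,0,0,0.2556],[-0.236,-0.191,-0.06,0,0,0.2944]],
  ],
  fingers=0.087,
)

```text
time_s: 2.02
position: [0.3684, 0.3281, 0.2999]
tcp_rot: [[-0.294, 0.956, 0.001], [0.956, 0.294, 0.0], [0.0, 0.001, -1.0]]
force: [0.1, -0.0, 0.3]
opening: 1.002
grasp_force: 0.0
```

```bash
python3 -c "
from h import *
s=bot.read_state();print(s['position'],s['joint_positions'],s['time_s'],go([.636,-.1093,.30],-95.5))"
```

```text
[0.36837219 0.32811673 0.2998874 ] [ 2.86890848e+01  1.57339407e+01  9.61399318e+01 -6.58388878e-04
  6.80812972e+01  1.15983107e+01] 2.0167 ([-0.4968, 0.1273, -0.0001], [0.04, -0.02, 22.59])
```

Converted, 22.5 degrees / 180 = 0.125.

Request:
play_rows(
  motion=[
    [[-0.038,0.01,0,0,0,0.0167],[-0.076,0.02,0,0,0,0.0333],[-0.114,0.03,0,0,0,0.05],[-0.152,0.039,0,0,0,0.0667],[-0.19,0.049,0,0,0,0.0833],[-0.228,0.058,0,0,0,0.1],[-0.266,0.068,0,0,0,0.1167],[-0.304,0.078,0,0,0,0.125]],
  ],
)

```text
time_s: 2.68
position: [0.5339, 0.0612, 0.2998]
tcp_rot: [[0.091, 0.996, 0.0], [0.996, -0.091, 0.0], [0.0, 0.0, -1.0]]
force: [0.4, 1.0, 0.6]
opening: 1.002
grasp_force: 0.0
```

```bash
python3 -c "
from h import *
s=bot.read_state();print(s['position'],s['time_s'],go([.636,-.1093,.25],-95.5))"
```

```text
[0.53389114 0.06118397 0.2997772 ] 2.6833 ([-0.1605, 0.1172, 0.0498], [0.03, -0.01, 0.27])
```

Converted, 0.3 degrees / 180 = 0.0017.

Request:
play_rows(
  motion=[
    [[-0.03,0.022,0.01,0,0,0],[-0.06,0.044,0.02,0,0,0],[-0.09,0.066,0.03,0,0,0],[-0.12,0.088,0.04,0,0,0.0017],[-0.14,0.102,0.045,0,0,0.0017],[-0.16,0.117,0.05,0,0,0.0017],[-0.16,0.117,0.05,0,0,0.0017],[-0.16,0.117,0.05,0,0,0.0017]],
  ],
)

```text
time_s: 3.35
position: [0.6356, -0.1079, 0.2487]
tcp_rot: [[0.096, 0.995, -0.001], [0.995, -0.096, 0.001], [0.001, -0.001, -1.0]]
force: [0.4, 0.3, -0.6]
opening: 1.001
grasp_force: 0.0
```

```bash
python3 -c "
from h import *
d=cap('wrist','w2.png')
for n in ['tray']: print([(np.round(r['at'],3).tolist(),round(r['confidence'],2)) for r in finder.recognise('wrist',n)])
print(proj(d,place([.636,-.1093,.11,np.radians(-95.5)],np.array([[x,y,.052] for x,y in((.009,.009),(.009,-.009),(-.009,-.009),(-.009,.009))]))).round(1).tolist())
s=bot.read_state();print(s['position'],s['time_s'],go([.636,-.1093,.14],-95.5))"
```

```text
[([0.636, -0.107, 0.031], 0.96), ([0.721, -0.196, 0.01], 0.67)]
[[294.7, 236.2], [268.4, 236.2], [268.2, 210.8], [294.9, 210.8]]
[ 0.63498077 -0.10592003  0.24946872] 3.45 ([-0.0034, 0.0014, 0.1095], [-0.06, -0.04, 0.13])
```

View pics/w2.png

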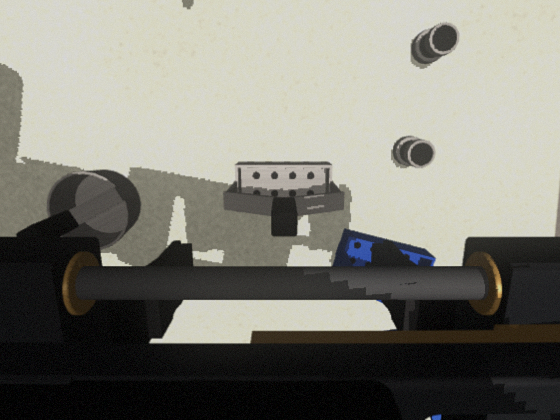

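The wrist view shows the tray grip at about (285,217), between the finger tips and within 2 mm of the model. I descend now.

Request:
play_rows(
  motion=[
    [[-0.003,0.002,0.02,0,0,0],[-0.003,0.002,0.045,0,0,0],[-0.003,0.002,0.07,0,0,0],[-0.003,0.002,0.09,0,0,0],[-0.003,0.002,0.103,0,0,0],[-0.003,0.002,0.109,0,0,0],[-0.003,0.002,0.109,0,0,0],[-0.003,0.002,0.109,0,0,0]],
  ],
)

```text
time_s: 4.12
position: [0.6375, -0.1091, 0.1414]
tcp_rot: [[0.093, 0.996, 0.001], [0.996, -0.093, -0.0], [-0.0, 0.001, -1.0]]
force: [0.2, 0.3, 2.0]
opening: 1.0
grasp_force: 0.0
```

Request:
play_rows(
  motion=[
    [[0,0,0,0,0,0],[0,0,0,0,0,0],[0,0,0,0,0,0],[0,0,0,0,0,0],[0,0,0,0,0,0],[0,0,0,0,0,0],[0,0,0,0,0,0],[0,0,0,0,0,0]],
  ],
  fingers=0.0,
)

```text
time_s: 4.78
position: [0.6373, -0.1099, 0.1406]
tcp_rot: [[0.094, 0.996, -0.0], [0.996, -0.094, 0.0], [-0.0, -0.0, -1.0]]
force: [0.6, -0.1, -0.7]
opening: 0.481
grasp_force: 0.0
```

Still closing.

Request:
play_rows(
  motion=[
    [[0,0,0,0,0,0],[0,0,0,0,0,0],[0,0,0,0,0,0],[0,0,0,0,0,0],[0,0,0,0,0,0],[0,0,0,0,0,0],[0,0,0,0,0,0],[0,0,0,0,0,0]],
  ],
)

```text
time_s: 5.45
position: [0.6371, -0.1098, 0.1404]
tcp_rot: [[0.094, 0.996, -0.0], [0.996, -0.094, 0.0], [0.0, -0.0, -1.0]]
force: [0.7, 0.5, -1.3]
opening: 0.205
grasp_force: 30.0
```

```bash
python3 -c "
from h import *
s=bot.read_state();print(s['position'],s['time_s'],s['opening'],s['grasp_force'])
print(go([.6373,-.1099,.245],-95.4));print(go([.564,.03,.245],-93.1))"
```

```text
[ 0.63712712 -0.10982495  0.14043199] 5.45 0.20491683077917677 29.99459565617144
([-0.0001, 0.0001, -0.1046], [-0.02, -0.0, 0.02])
([0.1323, -0.086, -0.1045], [-0.02, -0.0, -2.28])
```

Request:
play_rows(
  motion=[
    [[0,0,-0.01,0,0,0],[0,0,-0.03,0,0,0],[0,0,-0.05,0,0,0],[0,0,-0.07,0,0,0],[0,0,-0.09,0,0,0],[0,0,-0.1,0,0,0],[0,0,-0.104,0,0,0],[0,0,-0.104,0,0,0]],
  ],
)

```text
time_s: 6.12
position: [0.6376, -0.1099, 0.2456]
tcp_rot: [[0.094, 0.996, 0.002], [0.996, -0.094, -0.001], [-0.0, 0.002, -1.0]]
force: [-0.4, -0.1, -2.1]
opening: 0.204
grasp_force: 30.0
```

Converted, -2.3 degrees / 180 = -0.0128.

Request:
play_rows(
  motion=[
    [[0.012,-0.008,0,0,0,0],[0.032,-0.021,0,0,0,-0.0028],[0.055,-0.036,0,0,0,-0.0056],[0.078,-0.051,0,0,0,-0.0083],[0.1,-0.065,0,0,0,-0.0111],[0.12,-0.078,0,0,0,-0.0128],[0.13,-0.085,0,0,0,-0.0128],[0.132,-0.086,0,0,0,-0.0128]],
  ],
)

```text
time_s: 6.78
position: [0.561, 0.0324, 0.2433]
tcp_rot: [[0.051, 0.999, -0.005], [0.999, -0.051, 0.001], [0.001, -0.005, -1.0]]
force: [0.0, -0.8, -2.8]
opening: 0.206
grasp_force: 30.0
```

Request:
play_rows(
  motion=[
    [[0,0,0,0,0,0],[0,0,0,0,0,0],[0,0,0,0,0,0]],
  ],
)

```text
time_s: 7.03
position: [0.565, 0.0285, 0.2444]
tcp_rot: [[0.055, 0.998, 0.001], [0.998, -0.055, -0.001], [-0.001, 0.001, -1.0]]
force: [-0.0, -0.4, -2.2]
opening: 0.206
grasp_force: 30.0
```

```bash
python3 - <<'E'
from h import *
D={c:cap(c,c+'3.png') for c in('side','top')}
s=bot.read_state();p=s['position'];print(p,s['time_s'],s['opening'],s['force'])
post=np.array([.5804,.3012]);u=np.array([np.cos(np.radians(-93.1)),np.sin(np.radians(-93.1))])
for c in(138,):
  q=post+u*c/1000; print(q,go([*q,.245],-93.1,s))
o=[]
for c in D:
  f=D[c]['frame'].copy()
  for parts,P in((TRAY,[p[0],p[1],p[2]-.0304,np.radians(-93.1)]),(STAND,[*post,0,np.radians(-93.1)]),(TRAY,[.5766,.2552,.1768,np.radians(-92.9)])):
    m=(render(D[c],parts,P)>.5).astype(np.uint8)
    cv2.drawContours(f,cv2.findContours(m,0,2)[0],-1,(255,0,0),1)
  o.append(cv2.resize(f[80:280,180:380],(400,400),interpolation=0) if c=='side' else cv2.resize(f[130:330,120:320],(400,400),interpolation=0))
cv2.imwrite('pics/o3.png',np.hstack(o)[:,:,::-1])
E
```

```text
[0.56477019 0.02847167 0.244442  ] 7.1333 0.20220853252124565 [-0.62469602 -0.31951634 -2.05453442]
[0.57293712 0.16340194] ([0.1352, 0.0007, -0.0006], [0.03, 0.02, -0.07])
```

View pics/o3.png

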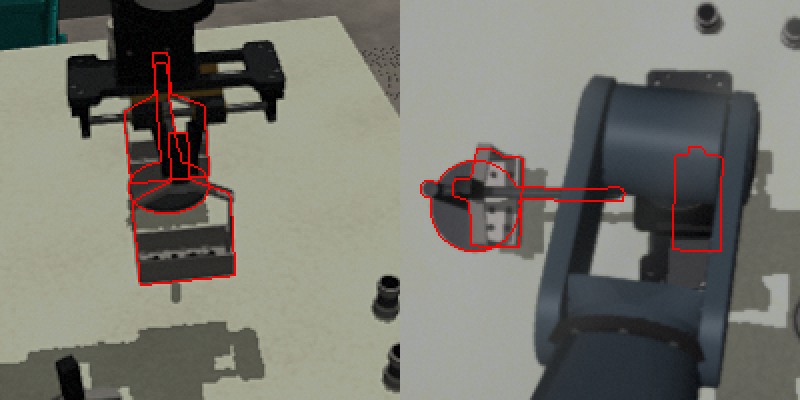

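The overlay fits the held tray, the arm and the hung tray, and the tray is lined up beyond the tip. I slide it in above the tip height.

Request:
play_rows(
  motion=[
    [[0.007,0,0,0,0,0],[0.02,0,0,0,0,0],[0.035,0,0,0,0,0],[0.05,0,0,0,0,0],[0.065,0,0,0,0,0],[0.08,0,0,0,0,0],[0.09,0,0,0,0,0],[0.095,0,0,0,0,0]],
  ],
)

```text
time_s: 7.8
position: [0.569, 0.1266, 0.2445]
tcp_rot: [[0.052, 0.999, -0.0], [0.999, -0.052, 0.001], [0.001, -0.0, -1.0]]
force: [-0.2, 0.6, -2.5]
opening: 0.206
grasp_force: 30.0
```

Request:
play_rows(
  motion=[
    [[0.006,0.001,0,0,0,0],[0.016,0.001,0,0,0,0],[0.026,0.001,0,0,0,0],[0.034,0.001,0,0,0,0],[0.039,0.001,0,0,0,0],[0.04,0.001,0,0,0,0],[0.04,0.001,0,0,0,0],[0.04,0.001,0,0,0,0]],
  ],
)

```text
time_s: 8.47
position: [0.5722, 0.1642, 0.2445]
tcp_rot: [[0.054, 0.999, -0.0], [0.999, -0.054, -0.0], [-0.0, -0.0, -1.0]]
force: [0.5, 0.3, -2.6]
opening: 0.207
grasp_force: 30.0
```

```bash
python3 - <<'E'
from h import *
D={c:cap(c) for c in('side',)}
s=bot.read_state();p=s['position'];print(p,s['time_s'],s['opening'],s['force'],go([.5729,.1634,.2072],-93.1,s))
f=D['side']['frame'].copy()
for parts,P in((TRAY,[p[0],p[1],p[2]-.0304,np.radians(-93.1)]),(STAND,[.5804,.3012,0,np.radians(-93.1)])):
    m=(render(D['side'],parts,P)>.5).astype(np.uint8)
    cv2.drawContours(f,cv2.findContours(m,0,2)[0],-1,(255,0,0),1)
g=np.hstack([f[70:220,190:340],D['side']['frame'][70:220,190:340]])
cv2.imwrite('pics/o4.png',cv2.resize(g,(800,400),interpolation=0)[:,:,::-1])
E
```

```text
[0.57223896 0.16402253 0.2445042 ] 8.5167 0.20303007197378284 [-0.32529777 -0.39653149 -2.9044225 ] ([-0.0006, 0.0007, 0.0373], [-0.01, 0.02, 0.0])
```

View pics/o4.png

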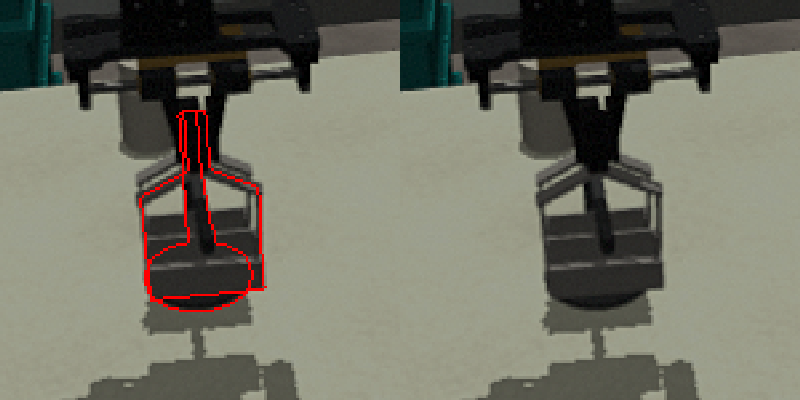

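The arm tip at (600,245) shows through the opening of the held tray, in front of the hung one. I lower it and watch the force.

Request:
play_rows(
  motion=[
    [[0,0.001,0.005,0,0,0],[0,0.001,0.012,0,0,0],[0,0.001,0.019,0,0,0],[0,0.001,0.025,0,0,0],[0,0.001,0.029,0,0,0],[0,0.001,0.032,0,0,0],[0,0.001,0.032,0,0,0],[0,0.001,0.032,0,0,0]],
  ],
)

```text
time_s: 9.18
position: [0.5733, 0.1643, 0.2123]
tcp_rot: [[0.054, 0.999, -0.0], [0.999, -0.054, -0.0], [-0.0, -0.0, -1.0]]
force: [0.1, 0.2, -2.2]
opening: 0.21
grasp_force: 30.0
```

Request:
play_rows(
  motion=[
    [[0,0,0.001,0,0,0],[0,0,0.002,0,0,0],[0,0,0.003,0,0,0],[0,0,0.003,0,0,0],[0,0,0.003,0,0,0]],
  ],
)

```text
time_s: 9.6
position: [0.5733, 0.1644, 0.2096]
tcp_rot: [[0.054, 0.999, 0.0], [0.999, -0.054, 0.0], [0.0, 0.0, -1.0]]
force: [0.2, -0.5, -1.9]
opening: 0.203
grasp_force: 30.0
```

Request:
play_rows(
  motion=[
    [[0,0,0.0005,0,0,0],[0,0,0.001,0,0,0],[0,0,0.0015,0,0,0],[0,0,0.002,0,0,0],[0,0,0.002,0,0,0],[0,0,0.002,0,0,0]],
  ],
)

```text
time_s: 10.1
position: [0.5733, 0.1643, 0.2075]
tcp_rot: [[0.054, 0.999, -0.0], [0.999, -0.054, -0.0], [-0.0, -0.0, -1.0]]
force: [0.6, -0.7, -2.8]
opening: 0.201
grasp_force: 30.0
```

Request:
play_rows(
  motion=[
    [[0,0,0.0005,0,0,0],[0,0,0.001,0,0,0],[0,0,0.001,0,0,0],[0,0,0.001,0,0,0]],
  ],
)

```text
time_s: 10.43
position: [0.5734, 0.1643, 0.2071]
tcp_rot: [[0.054, 0.999, 0.001], [0.999, -0.054, 0.0], [0.0, 0.001, -1.0]]
force: [-1.8, -0.4, 2.8]
opening: 0.205
grasp_force: 30.0
```

The arm now carries the tray: the vertical force went from -2.8 to +2.8 N. I release it.

Request:
play_rows(
  motion=[
    [[0,0,0,0,0,0],[0,0,0,0,0,0],[0,0,0,0,0,0],[0,0,0,0,0,0],[0,0,0,0,0,0],[0,0,0,0,0,0],[0,0,0,0,0,0],[0,0,0,0,0,0]],
  ],
  fingers=0.06,
)

```text
time_s: 11.1
position: [0.5733, 0.1643, 0.2065]
tcp_rot: [[0.054, 0.999, -0.0], [0.999, -0.054, -0.0], [-0.0, -0.0, -1.0]]
force: [0.6, 0.2, 0.4]
opening: 0.668
grasp_force: 0.0
```

Request:
play_rows(
  motion=[
    [[0,0,0,0,0,0],[0,0,0,0,0,0],[0,0,0,0,0,0],[0,0,0,0,0,0]],
  ],
)

```text
time_s: 11.43
position: [0.5733, 0.1643, 0.2065]
tcp_rot: [[0.054, 0.999, -0.0], [0.999, -0.054, 0.0], [0.0, -0.0, -1.0]]
force: [-0.1, -0.1, 0.4]
opening: 0.686
grasp_force: 0.0
```

Now straight up, then back along the arm and away from the tray.

Request:
play_rows(
  motion=[
    [[0,0,-0.01,0,0,0],[0,0,-0.025,0,0,0],[0,0,-0.045,0,0,0],[0,0,-0.065,0,0,0],[0,0,-0.085,0,0,0],[0,0,-0.105,0,0,0],[0,0,-0.12,0,0,0],[0,0,-0.12,0,0,0]],
  ],
)

```text
time_s: 12.1
position: [0.5753, 0.1646, 0.3313]
tcp_rot: [[0.054, 0.999, 0.009], [0.999, -0.054, 0.001], [0.001, 0.009, -1.0]]
force: [1.2, 0.0, 0.4]
opening: 0.691
grasp_force: 0.0
```

Request:
play_rows(
  motion=[
    [[-0.03,0,0,0,0,0],[-0.07,0,0,0,0,0],[-0.11,0,0,0,0,0],[-0.15,0,0,0,0,0],[-0.19,0,0,0,0,0],[-0.22,0,0,0,0,0],[-0.22,0,0,0,0,0],[-0.22,0,0,0,0,0]],
  ],
)

```text
time_s: 12.77
position: [0.561, -0.0569, 0.3259]
tcp_rot: [[0.058, 0.998, -0.001], [0.998, -0.058, 0.001], [0.001, -0.001, -1.0]]
force: [0.2, 0.5, -0.8]
opening: 0.687
grasp_force: 0.0
```

```bash
python3 - <<'E'
from h import *
D={c:cap(c) for c in('side','top')}
o=[cv2.resize(D['side']['frame'][60:310,150:400],(400,400)),cv2.resize(D['top']['frame'][110:360,110:360],(400,400))]
cv2.imwrite('pics/o5.png',np.hstack(o)[:,:,::-1])
for c in D:
  for n in('tray','pail'): print(c,n,[(np.round(r['at'],3).tolist(),round(r['confidence'],2)) for r in finder.recognise(c,n)[:5]])
E
```

```text
side tray [([0.74, -0.213, 0.023], 0.72), ([0.57, 0.163, 0.093], 0.71), ([0.773, -0.359, 0.028], 0.65)]
side pail [([0.433, -0.116, 0.031], 0.62), ([0.57, 0.156, 0.091], 0.18)]
top tray [([0.769, -0.349, 0.02], 0.94), ([0.739, -0.21, 0.028], 0.71), ([0.569, 0.161, 0.091], 0.67)]
top pail [([0.442, -0.131, 0.028], 0.68)]
```

View pics/o5.png

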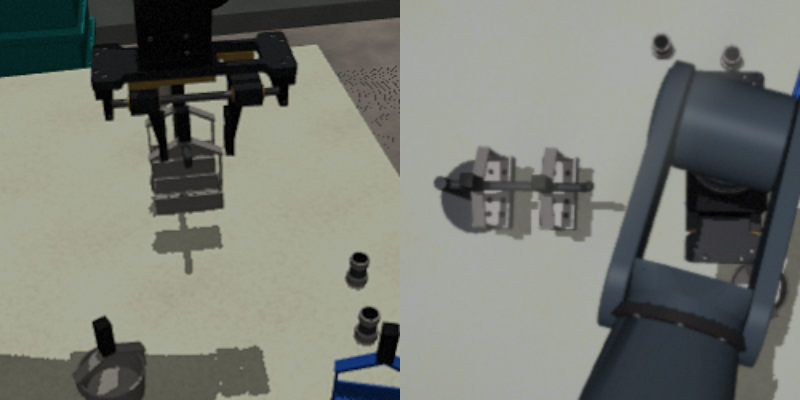

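The picture shows both trays hanging level on the arm: the first at (495,185) unmoved, the second at (565,185) inside the tip. The pail is in place and the gripper is clear.

```bash
python3 -c "
from rig import bot
print(bot.hand_in())"
```

```text
the job is handed in; nothing more can be done
None
```

The second tray now hangs on the arm between the first tray and the upturned tip; the arm was carrying it before I let go. The first tray and the pail look undisturbed in the last pictures, and I handed the job in at about 13 s.

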